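# Peel the top vial tray off the stuck stack and hold it over the light pad

### The job

Pull the sled with the stack of vial trays all the way out from under the bottle shelf, and leave it out. The trays cling together: take the top one by the finger tab at its corner and peel it off, raising that corner first so that the tray is plainly tilted while the opposite corner still sits in the stack. Then hold it level, about 15 cm above the middle of the light pad, and finish while still holding it there; leave the bottles and glassware undisturbed.

Things in the scene. Friction and masses are not known exactly. Their poses are not given: they have to be found in the camera images.
- rack: fixed dark steel rack, 220 mm deep, 200 mm wide. Its origin is on the counter beneath the middle of the tray stack when the sled is in; its own -x axis is the front, the way the sled comes out. A shelf overhangs the rear half of the stack: its underside is 102 mm above the counter, its front edge is right above the origin, and small bottles stand on it.
- sled (a joint): how far the sled has been pulled out along the rack's -x axis, in m: 0 in, 0.12 fully out at the stop. It moves horizontally with about 2.5 N of friction and stays where it is left. The tray stack rides on it.
- sled_pull (a point): grip point on the sled's upright steel pull, in front of the stack: a post 20 mm wide (rack y) and 16 mm deep (rack x), its top 80 mm above the counter; the point is 20 mm below its top. It moves with the sled. The stack's front edge is 38 mm behind it.
- stack_top (a point): centre of the upper rim of the remaining stack, 50 mm above the counter (150 x 130 mm in rack x, y; axes as the rack's). The stack is fixed on the sled and moves with it. Three sprung snap beads on it grip the top tray's rim: one at the far +x edge, one at +y, one at -y, each letting go at about 2 to 3 N of lift and within 8 mm of rise.
- tray_center (a point): centre of the top tray, at the underside of its rim; nested, it coincides with stack_top. White plastic formed tray, about 90 g: rim 150 mm (own x) by 130 mm (own y), 3 mm thick, its well 114 x 94 mm reaching 12 mm below the rim's underside into the tray beneath, with 8 mm of play all round. Own z points up out of the tray; nested, its axes are the rack's.
- tray_tab (a point): centre of the upright finger tab at the tray's front left corner, 55 mm towards -x and 48 mm towards +y of tray_center: a plate 10 mm thick, 30 mm wide, 32 mm tall above the rim. This point is 16 mm below its top, 19 mm above tray_center. Its thickness runs along the level line from tab to tray_center: fingers from above close along that line, one inside and one outside the corner.
- tray_far (a point): the corner of the top tray opposite the tab, at the underside of the rim: 70 mm towards +x and 60 mm towards -y of tray_center
- pad_center (a point): centre of the top face of the light pad: a flat fixed panel 200 x 200 mm, 10 mm high, white face in a black frame, on the counter to the left or right of the rack (a scale with a round steel pan stands on the other side, 51 mm high)
- bottle_a: small amber bottle, 38 mm across, 75 mm tall, standing on the rack's shelf; origin at the middle of its underside; leave alone
- bottle_b: another such bottle on the rack's shelf; origin at the middle of its underside; leave alone
- bottle_c: amber bottle, 44 mm across, 95 mm tall, on the counter beside the rack; origin at the middle of its underside; leave alone
- bottle_d: amber jar, 60 mm across, 85 mm tall, on the counter beside the rack; origin at the middle of its underside; leave alone
- beaker: glass beaker, 68 mm across, 95 mm tall, on the counter; origin at the middle of its underside; leave alone
- dish: white ceramic bowl, 70 mm across, 50 mm tall, on the counter; origin at the middle of its underside; leave alone
There are look-alikes about, which are no part of the job. Leave any green look-alike of the part that bears tray_center alone.

How it is judged:
On the way, in this order (a step that is already met when the one before it is completed fails the run):
1. the sled is all the way out (over 105 of 120 mm) with the tray still nested in the stack (value of joint sled above 0.105 m and z of tray_center in the frame of stack_top below 0.005 m), for 0.2 s.
2. the top tray is tilted more than 0.12 rad (7 degrees) by its raised tab corner while the opposite corner still sits in the stack (within 8 mm of its seat) (angle between tray_center's own z axis and vertical above 0.12 rad and z of tray_far in the frame of stack_top below 0.008 m and distance between tray_far and stack_top below 0.107 m and z of tray_tab in the frame of stack_top above 0.035 m), for 0.1 s.
At the end, for the whole second after the job is handed in: The tray is held still in the fingers, its centre within 40 mm of above the light pad's middle and 100 to 200 mm above the pad's face, right way up and level within 0.2 rad, touching nothing of the rack; the sled is still out (over 100 mm) (horizontal distance between tray_center and pad_center below 0.04 m and z of tray_center in the frame of pad_center between 0.1 and 0.2 m and angle between tray_center's own z axis and vertical below 0.2 rad and contact force between tray and the fingers above 1 N and value of joint sled above 0.1 m and linear speed of tray below 0.03 m/s and contact force between tray and rack below 0.1 N); the arm keeps its last pose, push and grip.
It fails at once if a bottle, the jar, the beaker or the bowl is shifted by more than 30 mm or tipped over (distance of any of bottle_a, bottle_b, bottle_c, bottle_d, beaker, dish from where it was at the start of the episode above 0.03 m or angle between any of bottle_a, bottle_b, bottle_c, bottle_d, beaker, dish's own z axis and vertical above 0.5 rad).
It also fails if it takes over 64 s, if anything falls off the work surface, if the arm or the gripper's body presses on something with over 40 N, if the wrist force passes 120 N, or if a joint passes its speed limit or range.

### The arm

A 7-joint arm with a two-finger parallel gripper is mounted at the origin on the work surface. World frame = base frame: x ahead of the robot, y to its left, z up, the work surface at z = 0. Lengths are in m, angles in rad, forces in N, time in s.
With the tool pointing down it reaches from about 0.4 to 0.85 m from the base axis. Payload 10.4 kg.
Tool frame: the origin (TCP) lies between the finger pads; the fingertips stand 22 mm ahead of it and the grasp point (between the pads) lies 3 mm ahead of it (r.nose_length is the distance from the TCP to the fingertips, in m); z points along the fingers, y is the line along which they close (so a half turn about z gives the same grasp; the last joint's range is limited). The gripper opens to 87 mm and grips with 3 to 60 N. Pads are 19 mm wide; open, the fingers measure 117 mm over their backs; the gripper's body (75 mm by 190 mm) begins 51 mm behind the grasp point.
Start: joints at [1.232, 0.332, -0.065, 1.46, 0.022, 1.35, -0.088], TCP at [0.194, -0.594, 0.245] pointing down, gripper open.
Joint ranges: [-2.6, 2.6], [-0.5, 2.12], [-1.47, 1.34], [0.16, 2.42], [-1.27, 4.41], [0.06, 2.06], [-2.6, 2.6]. Speed limits (rad/s): [2.22, 2.22, 2.79, 2.79, 3.14, 3.14, 3.14].

### API

Orientations are given as a unit quaternion [x, y, z, w].
In Python, from bench import readout, cams, r gives the robot as it stands. The module is installed in compiled form; this text tells all that it offers.
- The arm moves only by the tool step_arm, never from a script. Its argument "deltas" is a list that holds one entry, the list of rows, each a list of 7 numbers: the turn, a rotation vector about the tool's x, y, z in rad, then the shift along the tool's x, y, z in m, then the opening in per cent of the stroke, from 0 (shut) to 100 (fully open). A call has 1 to 20 rows; each row is the pose to reach, as a shift and turn from the pose commanded when the call began, along the tool's axes at that moment; what a row does not reach only later rows make up. A row lasts 1/8 s, in which the tool goes at most 62.5 mm and 10.7 degrees, less where a joint would pass 70% of its speed; a pose out of reach is approached as far as the arm can. A call with a gripper value outside its range is refused whole. The fingers move at their own pace and stop on an object; "squeeze" is the grip in N (left out, the last holds). Time passes only in rows, so rows that repeat a pose let the fingers close. It gives the time, the measured TCP pose, the force, the opening and the grip force at its end, in the units of the state.
- readout.read_state(): the state, without advancing time (a new reading comes with each control period).
- cams.camera(name): name is "side" or "top" or "wrist"; returns a dict with "img" (420x560x3 uint8, red, green, blue), "fx", "fy", "cx", "cy" (pixels), "k1" (the pictures are not rectified: a ray, as slopes to the right and down, at radius r is drawn at 1 + k1 r^2 times it, then the intrinsics apply), "origin" and "rotation" of the camera in the world; the wrist camera has in their place "T_tool_cam" (4x4, takes a point from camera to tool coordinates, whose origin is the TCP and whose axes are the flange's). Camera axes: x right, y up, looking along -z (the intrinsics and any distortion apply to the point x, -y, -z); pixel columns grow to the right and rows downward; lengths in m; the calibration is good to about 2 mm. A picture is of the moment at which its call begins: read the wrist's pose just before it. There is no depth.
- r.close_job(): hands the job in; it is judged then, once.
The state is a dict: "time": time; "joint_positions": joint angles; "joint_vel": joint speeds; "joint_torque": joint torques, N m; "ee_pos": TCP position; "eef_rot": TCP orientation; "ft_force": force on the tool from outside, world axes, zero at the start; "torque": the same for the moment, N m; "width": finger opening in m; "grip_force": force on a finger pad.
Only numpy, scipy, OpenCV 4.12 (cv2) and the standard library are available. Lean on these libraries where they do the work, as an engineer would, in place of code of your own. Each camera call takes 0.05 s, during which the arm holds its last target. There are 200 camera calls.

## Working session

There is one attempt and no reset: what is moved stays moved. The work goes in short steps, Python scripts to look and compute and a tool call to move; the robot and the scene stay as the last step left them, time stands still between calls to the robot, and variables do not carry over. Pictures are saved under pics/ and viewed, at most 10 in all, crops included, and the job is handed in when it is done.

Besides the shell and the picture viewer there is one more tool, called after "Call:" by a JSON object that holds its "fn" and its "kwargs". step_arm: Moves the arm, as the interface text tells. Its arguments: {"type":"object","properties":{"deltas":{"type":"array"},"squeeze":{"type":"number"}},"required":["deltas"]}

```bash
mkdir -p pics
cat > h.py <<'E'
import numpy as np, cv2
from bench import readout, cams, r
from scipy.spatial.transform import Rotation as R
def cam(name):
    s=readout.read_state(); c=cams.camera(name)
    if name=="wrist":
        T=np.eye(4);T[:3,:3]=R.from_quat(s["eef_rot"]).as_matrix();T[:3,3]=s["ee_pos"]
        T=T@np.array(c["T_tool_cam"]);c["origin"]=T[:3,3];c["rotation"]=T[:3,:3]
    c["origin"]=np.array(c["origin"]);c["rotation"]=np.array(c["rotation"])
    if c["rotation"].shape!=(3,3): c["rotation"]=R.from_quat(c["rotation"].ravel()).as_matrix()
    return c
def ray(c,u,v):
    x=(u-c["cx"])/c["fx"];y=(v-c["cy"])/c["fy"];a,b=x,y
    for _ in range(20):
        k=1+c["k1"]*(a*a+b*b);a,b=x/k,y/k
    return c["rotation"]@np.array([a,-b,-1])
def onz(c,u,v,z):
    d=ray(c,u,v);return c["origin"]+d*(z-c["origin"][2])/d[2]
def proj(c,p):
    q=c["rotation"].T@(np.array(p)-c["origin"]);a,b=q[0]/-q[2],-q[1]/-q[2]
    k=1+c["k1"]*(a*a+b*b);return np.array([c["cx"]+c["fx"]*a*k,c["cy"]+c["fy"]*b*k])
def save(c,n): cv2.imwrite("pics/"+n,c["img"][:,:,::-1])
E
python3 - <<'E'
from h import *
s=readout.read_state();print(s["time"],s["ee_pos"],s["eef_rot"],s["width"],s["joint_positions"])
a=cam("top");b=cam("side")
for c in(a,b):print(c["origin"],c["rotation"].round(3).tolist(),c["fx"],c["k1"])
save(a,"top.png");save(b,"side.png")
E
```

```text
0.0 [ 0.19396036 -0.59375309  0.24374908] [ 9.87557269e-01  1.57258115e-01 -1.61571905e-04 -7.07019047e-04] 0.08671128558746269 [ 1.23242888  0.33286436 -0.0646952   1.46096129  0.02162701  1.3499138
 -0.08846297]
[0.35557425 0.02952101 1.28782885] [[0.015, 0.983, -0.183], [-0.999, 0.02, 0.026], [0.029, 0.182, 0.983]] 463.922359144597 0.024331887783836076
[ 0.4008405  -0.74320633  0.87562398] [[0.969, 0.184, -0.165], [-0.247, 0.691, -0.679], [-0.011, 0.699, 0.716]] 462.98247225404947 -0.09551053616708766
```

View pics/top.png

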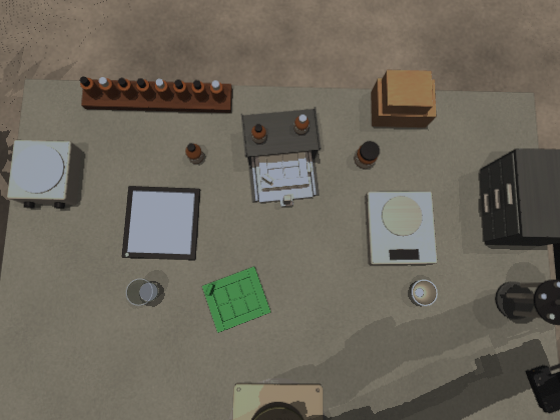

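View pics/side.png

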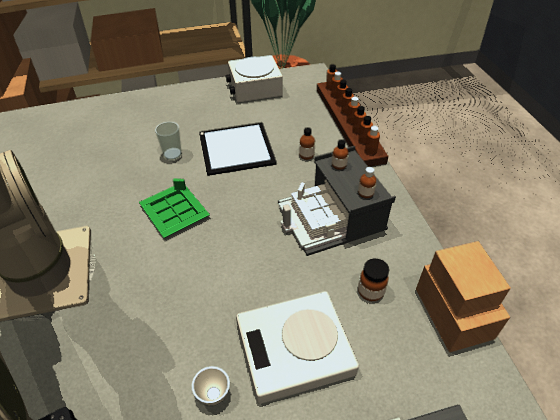

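The top view shows the rack at (283,150), the pull at (287,200), the white tray in front of the shelf and the pad (white in a black frame) at (161,222). There are two trays. The white one at (285,178) is in the rack stack and is the one meant. The green one at (236,298) lies loose on the counter and is the look-alike to leave. For the pad, (161,222) fits; the box at (42,170) has a round plate, so it doesn't. I'll confirm with an enlarged crop.

Run:
```python
from h import *
a=cv2.imread("pics/top.png");b=cv2.imread("pics/side.png")
A=cv2.resize(a[95:215,235:335],None,fx=4,fy=4,interpolation=2)[:480]
B=cv2.resize(b[140:260,270:395][:, :100+25],None,fx=3.2,fy=4,interpolation=2)
cv2.imwrite("pics/crop.png",np.hstack([A,B[:, :400]]))
c=cam("top");g=c["img"].astype(int)
m=((g.min(2)>120)).astype(np.uint8);m[:, :100]=0;m[:, 215:]=0;m[:180]=0;m[270:]=0
cs=max(cv2.findContours(m,0,2)[0],key=cv2.contourArea);rc=cv2.minAreaRect(cs);print(rc)
print("pad",onz(c,*rc[0],.01))
for p in cv2.boxPoints(rc):print(onz(c,*p,.01))
```

```text
((160.4150848388672, 222.2931671142578), (63.47500228881836, 60.66211700439453), 2.12109637260437)
pad [0.53318024 0.32990288 0.01      ]
[0.45175552 0.41301706 0.01      ]
[0.61992321 0.41961621 0.01      ]
[0.61703186 0.24419486 0.01      ]
[0.44814113 0.24178548 0.01      ]
```

View pics/crop.png

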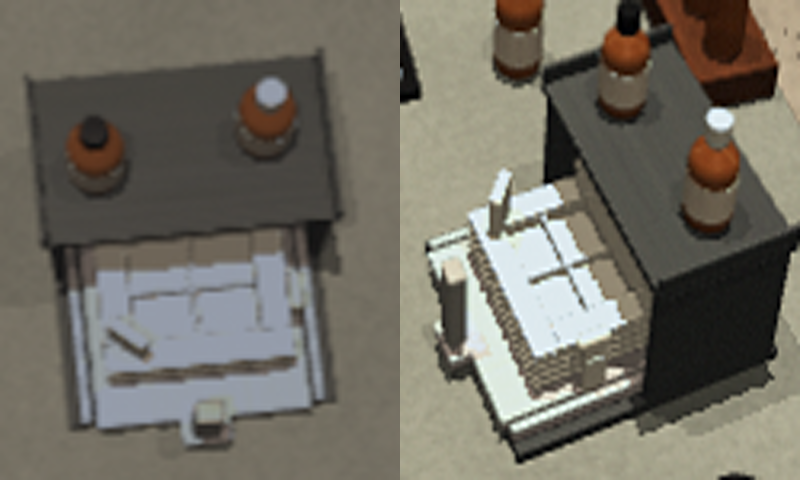

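The crop confirms it: the white tray with its corner tab at top (267,179), in front of the shelf, and the steel pull at top (287,199). I'll compute the positions and yaw from these.

Run:
```python
from h import *
c=cam("top")
P=onz(c,287.4,198.5,.08);T=onz(c,267.5,179.3,.085)
L=onz(c,246,156,.106);Rr=onz(c,319,149.5,.106)
d=(T-P)[:2];print("pull",P,"tab",T,"d",d,np.hypot(*d))
print("yaw tab",np.arctan2(d[1],d[0])-np.arctan2(.048,.058))
e=(L-Rr)[:2];print("yaw shelf",np.arctan2(-e[0],e[1]),np.hypot(*e))
g=onz(c,252,203,.02)-onz(c,319,195,.02);print("yaw front",np.arctan2(-g[0],g[1]))
s=readout.read_state();print(s["ee_pos"],R.from_quat(s["eef_rot"]).as_matrix().round(3).tolist())
```

```text
pull [ 0.59354962 -0.01668356  0.08      ] tab [0.64351277 0.03717247 0.085     ] d [0.04996315 0.05385603] 0.07346283698914287
yaw tab 0.1315403455661044
yaw shelf 0.11596895330927445 0.19412784554844315
yaw front 0.14177448462499595
[ 0.19407214 -0.59389338  0.24406211] [[0.951, 0.311, -0.0], [0.311, -0.951, 0.001], [-0.0, -0.001, -1.0]]
```

Call:
{"fn": "step_arm", "kwargs": {"deltas": [[[0,0,0.191,0.56,-0.424,0.0,100],[0,0,0.191,0.56,-0.424,0.0,100],[0,0,0.191,0.56,-0.424,0.0,100],[0,0,0.191,0.56,-0.424,0.0,100],[0,0,0.191,0.56,-0.424,0.0,100],[0,0,0.191,0.56,-0.424,0.0,100],[0,0,0.191,0.56,-0.424,0.0,100],[0,0,0.191,0.56,-0.424,0.0,100],[0,0,0.191,0.56,-0.424,0.0,100],[0,0,0.191,0.56,-0.424,0.0,100],[0,0,0.191,0.56,-0.424,0.0,100],[0,0,0.191,0.56,-0.424,0.0,100],[0,0,0.191,0.56,-0.424,0.0,100],[0,0,0.191,0.56,-0.424,0.0,100],[0,0,0.191,0.56,-0.424,0.0,100],[0,0,0.191,0.56,-0.424,0.0,100],[0,0,0.191,0.56,-0.424,0.0,100],[0,0,0.191,0.56,-0.424,0.0,100]]]}}

```text
time: 2.45
ee_pos: [0.5947, -0.0173, 0.2446]
eef_rot: [0.998, 0.062, 0.0, 0.0]
ft_force: [-0.2, 0.2, 0.0]
width: 0.0867
grip_force: 0.0
```

Run:
```python
from h import *
c=cam("wrist");save(c,"w1.png")
s=readout.read_state();print(s["time"],s["ee_pos"],R.from_quat(s["eef_rot"]).as_matrix().round(3).tolist(),s["ft_force"])
print(c["origin"],proj(c,[.594,-.017,.08]),proj(c,[.6435,.037,.085]))
```

```text
2.5 [ 0.59469961 -0.01718155  0.24457178] [[0.992, 0.124, 0.0], [0.124, -0.992, -0.0], [0.0, 0.0, -1.0]] [-0.16309104 -0.62320287 -0.15039523]
[ 0.6707052  -0.00817572  0.38404498] [280.10659065 198.36943179] [219.3709743  130.77748977]
```

View pics/w1.png

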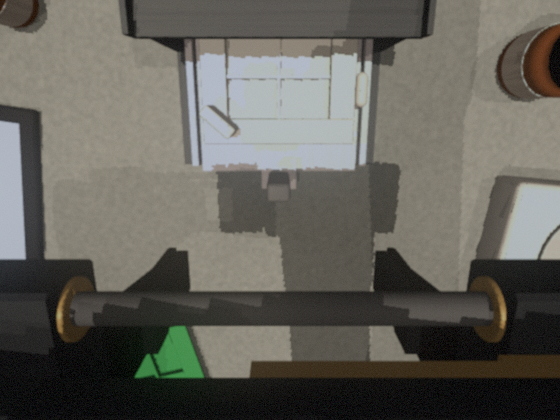

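Wrist view: pull at about (279,189), tab along (202,110)–(238,133), and the rack square with the tool. I'll zoom in on both.

Run:
```python
from h import *
a=cv2.imread("pics/w1.png")
cv2.imwrite("pics/w1c.png",cv2.resize(a[85:210,185:385],None,fx=4,fy=4,interpolation=2))
```

```text
(no output)
```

View pics/w1c.png

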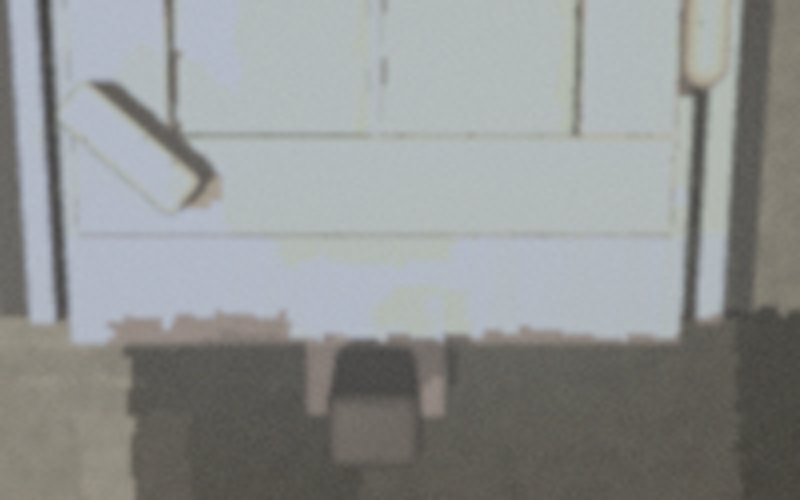

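The pull's top face is centred at full-frame (278.8,192) and the tab's top face at (218,122).

Run:
```python
from h import *
c=cam("wrist")
P=onz(c,278.8,192.,.08);T=onz(c,218,122,.085);print(P,T)
d=(T-P)[:2];print(np.hypot(*d),np.arctan2(d[1],d[0])-np.arctan2(.048,.058))
# tray rim front edge at z=.053
A=onz(c,185+78/4,85+235/4,.053);B=onz(c,185+672/4,85+233/4,.053);print(A,B)
```

```text
[ 0.59926169 -0.01512203  0.08      ] [0.64999863 0.03870888 0.085     ]
0.07397300171674202 0.12364073658296104
[0.62782806 0.05397786 0.053     ] [ 0.64433825 -0.07474423  0.053     ]
```

Call:
{"fn": "step_arm", "kwargs": {"deltas": [[[0,0,0,0.003,-0.001,0.06,100],[0,0,0,0.003,-0.001,0.11,100],[0,0,0,0.003,-0.001,0.15,100],[0,0,0,0.003,-0.001,0.181,100],[0,0,0,0.003,-0.001,0.181,100],[0,0,0,0.003,-0.001,0.181,0],[0,0,0,0.003,-0.001,0.181,0],[0,0,0,0.003,-0.001,0.181,0],[0,0,0,0.003,-0.001,0.181,0],[0,0,0,0.003,-0.001,0.181,0],[0,0,0,0.003,-0.001,0.181,0]]], "squeeze": 25}}

```text
time: 3.92
ee_pos: [0.5976, -0.0158, 0.0636]
eef_rot: [0.998, 0.062, 0.0, 0.0]
ft_force: [0.5, -0.7, 0.3]
width: 0.0349
grip_force: 0.0
```

Call:
{"fn": "step_arm", "kwargs": {"deltas": [[[0,0,0,0,0,0,0],[0,0,0,0,0,0,0],[0,0,0,0,0,0,0],[0,0,0,0,0,0,0],[0,0,0,0,0,0,0],[0,0,0,0,0,0,0]]]}}

```text
time: 4.68
ee_pos: [0.5975, -0.0143, 0.0635]
eef_rot: [0.998, 0.063, -0.0, -0.001]
ft_force: [-2.3, 6.2, 0.3]
width: 0.0198
grip_force: 25.0
```

Call:
{"fn": "step_arm", "kwargs": {"deltas": [[[0,0,0,-0.008,-0.0015,0,0],[0,0,0,-0.02,-0.0015,0,0],[0,0,0,-0.035,-0.0015,0,0],[0,0,0,-0.05,-0.0015,0,0],[0,0,0,-0.065,-0.0015,0,0],[0,0,0,-0.08,-0.0015,0,0],[0,0,0,-0.095,-0.0015,0,0],[0,0,0,-0.107,-0.0015,0,0],[0,0,0,-0.115,-0.0015,0,0],[0,0,0,-0.119,-0.0015,0,0],[0,0,0,-0.119,-0.0015,0,0],[0,0,0,-0.119,-0.0015,0,0],[0,0,0,-0.119,-0.0015,0,0]]]}}

```text
time: 6.3
ee_pos: [0.4792, -0.029, 0.0634]
eef_rot: [0.998, 0.062, -0.0, -0.0]
ft_force: [-2.5, 3.1, -1.1]
width: 0.0198
grip_force: 25.0
```

Call:
{"fn": "step_arm", "kwargs": {"deltas": [[[0,0,0,0,0,0,100],[0,0,0,0,0,0,100],[0,0,0,0,0,0,100],[0,0,0,0,0,0,100],[0,0,0,0,0,0,100],[0,0,0,0,0,-0.06,100],[0,0,0,0,0,-0.12,100],[0,0,-0.4,0.03,-0.024,-0.14,100],[0,0,-0.853,0.057,-0.048,-0.14,100],[0,0,-0.853,0.057,-0.048,-0.14,100],[0,0,-0.853,0.057,-0.048,-0.14,100],[0,0,-0.853,0.057,-0.048,-0.14,100],[0,0,-0.853,0.057,-0.048,-0.14,100],[0,0,-0.853,0.057,-0.048,-0.14,100],[0,0,-0.853,0.057,-0.048,-0.14,100]]]}}

```text
time: 8.18
ee_pos: [0.5299, 0.0256, 0.2035]
eef_rot: [0.883, 0.469, -0.0, 0.0]
ft_force: [-0.4, 0.4, 0.7]
width: 0.087
grip_force: 0.0
```

Run:
```python
from h import *
c=cam("wrist");save(c,"w2.png")
s=readout.read_state();print(s["time"],s["ee_pos"],R.from_quat(s["eef_rot"]).as_matrix().round(3).tolist(),s["ft_force"],s["joint_positions"],s["width"])
p=proj(c,[.5304,.0257,.085]);print(p)
x,y=p.astype(int);x=max(x,80)
cv2.imwrite("pics/w2c.png",cv2.resize(c["img"][max(0,y-70):y+70,x-80:x+80,::-1],None,fx=4,fy=4,interpolation=2));print(x-80,max(0,y-70))
t=cam("top");save(t,"t2.png")
```

```text
8.225 [0.52990824 0.02559116 0.20354851] [[0.56, 0.829, 0.0], [0.829, -0.56, -0.0], [-0.0, 0.0, -1.0]] [-0.03525143  0.5205037   0.06708405] [ 0.4909276   0.21998324 -0.70284284  1.73627518  0.14986596  1.23980013
 -0.84307156] 0.086863288441876
[280.2380425  211.84723767]
200 141
```

View pics/w2c.png

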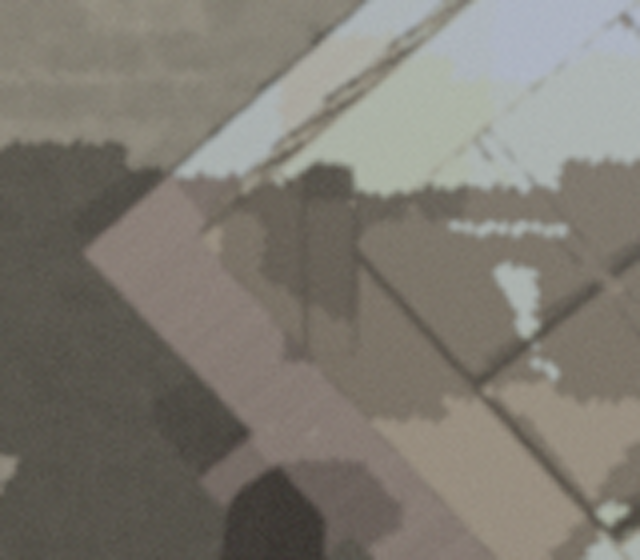

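The tab's top face is in shadow at crop (331,278), full-frame (283,210). That is about 1 mm from the predicted place, so I'll descend and grip.

Call:
{"fn": "step_arm", "kwargs": {"deltas": [[[0,0,0,0.001,0.001,0.05,100],[0,0,0,0.001,0.001,0.09,100],[0,0,0,0.001,0.001,0.115,100],[0,0,0,0.001,0.001,0.125,100],[0,0,0,0.001,0.001,0.125,100],[0,0,0,0.001,0.001,0.125,0],[0,0,0,0.001,0.001,0.125,0],[0,0,0,0.001,0.001,0.125,0],[0,0,0,0.001,0.001,0.125,0],[0,0,0,0.001,0.001,0.125,0],[0,0,0,0.001,0.001,0.125,0],[0,0,0,0.001,0.001,0.125,0],[0,0,0,0.001,0.001,0.125,0],[0,0,0,0.001,0.001,0.125,0],[0,0,0,0.001,0.001,0.125,0],[0,0,0,0.001,0.001,0.125,0],[0,0,0,0.001,0.001,0.125,0],[0,0,0,0.001,0.001,0.125,0]]], "squeeze": 50}}

```text
time: 10.52
ee_pos: [0.5313, 0.0259, 0.0785]
eef_rot: [0.883, 0.47, -0.0, 0.0]
ft_force: [-0.2, -1.1, 0.4]
width: 0.0095
grip_force: 50.0
```

Call:
{"fn": "step_arm", "kwargs": {"deltas": [[[0.025,0,0,0,0.001,-0.004,0],[0.05,0,0,0,0.0016,-0.008,0],[0.075,0,0,0,0.0026,-0.012,0],[0.1,0,0,0,0.0037,-0.016,0],[0.125,0,0,0,0.005,-0.02,0],[0.15,0,0,0,0.006,-0.024,0],[0.175,0,0,0,0.0075,-0.028,0],[0.2,0,0,0,0.009,-0.032,0],[0.2,0,0,0,0.009,-0.032,0],[0.2,0,0,0,0.009,-0.032,0],[0.2,0,0,0,0.009,-0.032,0],[0.2,0,0,0,0.009,-0.032,0]]]}}

```text
time: 12.02
ee_pos: [0.5389, 0.0206, 0.1106]
eef_rot: [0.879, 0.467, -0.047, -0.088]
ft_force: [-1.5, -0.5, 1.0]
width: 0.0096
grip_force: 50.0
```

Run:
```python
from h import *
s=readout.read_state();print(s["time"],s["ee_pos"],R.from_quat(s["eef_rot"]).as_matrix().round(3).tolist(),s["ft_force"],s["torque"],s["width"])
c=cam("side");save(c,"s3.png")
p=proj(c,[.53,0,.07]).astype(int);print(p)
y,x=p[1],p[0]
cv2.imwrite("pics/s3c.png",cv2.resize(c["img"][y-70:y+70,x-90:x+90,::-1],None,fx=4,fy=4,interpolation=2))
```

```text
12.025 [0.5388513  0.02064567 0.11058491] [[0.559, 0.813, -0.164], [0.829, -0.548, 0.111], [-0.0, -0.198, -0.98]] [-1.48616545 -0.5378447   1.0152158 ] [-0.48002053 -0.31192979 -0.08062385] 0.009563114697150338
[257 210]
```

View pics/s3c.png

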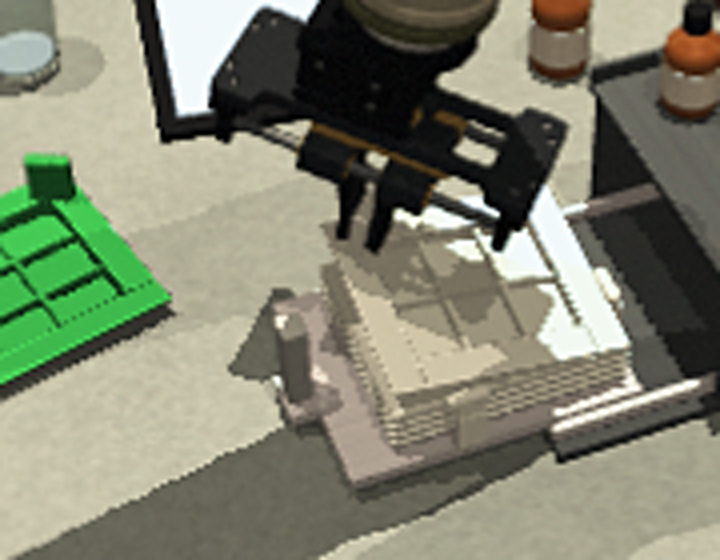

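The tray's tab corner is up and its far corner still sits in the stack at crop (625,360). I'll tilt a little further for margin, then lift clear and level it.

Call:
{"fn": "step_arm", "kwargs": {"deltas": [[[0.03,0,0,0,0.001,-0.005,0],[0.06,0,0,0,0.002,-0.01,0],[0.06,0,0,0,0.002,-0.01,0],[0.06,0,0,0,0.002,-0.01,0],[0.06,0,0,0,0.001,-0.015,0],[0.06,0,0,0,0.0,-0.02,0],[0.06,0,0,0,-0.002,-0.03,0],[0.06,0,0,0,-0.006,-0.045,0],[0.06,0,0,0,-0.01,-0.06,0],[0,0,0,0,-0.015,-0.08,0],[-0.1,0,0,0,-0.02,-0.098,0],[-0.2,0,0,0,-0.02,-0.098,0],[-0.2,0,0,0,-0.02,-0.098,0],[-0.2,0,0,0,-0.02,-0.098,0]]]}}

```text
time: 13.82
ee_pos: [0.5387, 0.0204, 0.2107]
eef_rot: [0.883, 0.469, -0.001, -0.001]
ft_force: [1.3, -0.4, -1.3]
width: 0.0095
grip_force: 50.0
```

Run:
```python
from h import *
s=readout.read_state();print(s["time"],s["ee_pos"],R.from_quat(s["eef_rot"]).as_matrix().round(3).tolist(),s["ft_force"],s["torque"],s["width"])
c=cam("side");save(c,"s4.png")
x,y=proj(c,[.53,0,.12]).astype(int)
cv2.imwrite("pics/s4c.png",cv2.resize(c["img"][y-80:y+95,x-100:x+100,::-1],None,fx=3.4,fy=3.4,interpolation=2))
```

```text
13.825 [0.5386668  0.02040926 0.21074923] [[0.56, 0.829, -0.002], [0.829, -0.56, 0.001], [-0.0, -0.002, -1.0]] [ 1.26846323 -0.41980287 -1.30715649] [-0.00221539 -0.01100861 -0.00836608] 0.009541048403324605
```

View pics/s4c.png

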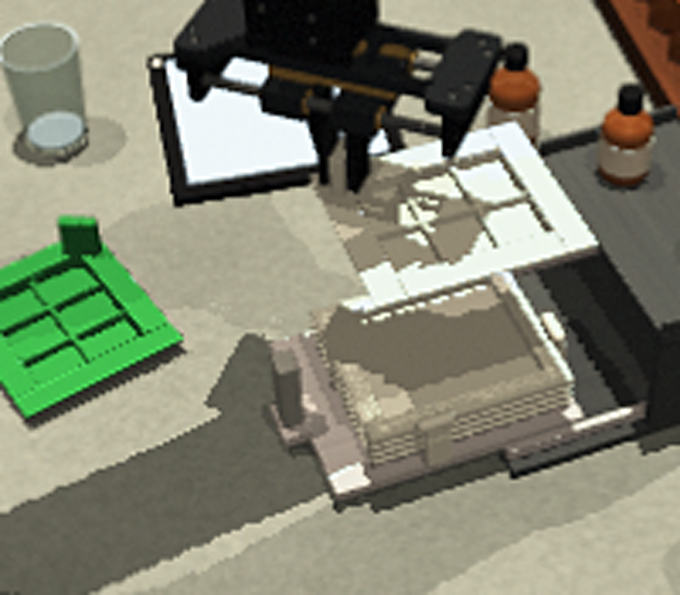

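The tray is free, level and held, and the sled is still out. Next I carry it over the pad.

Call:
{"fn": "step_arm", "kwargs": {"deltas": [[[0,0,0,0.015,-0.015,0,0],[0,0,0,0.035,-0.034,0,0],[0,0,0,0.06,-0.058,0.0,0],[0,0,0,0.085,-0.083,0.0,0],[0,0,0,0.11,-0.107,0.0,0],[0,0,0,0.135,-0.131,0.005,0],[0,0,0,0.16,-0.155,0.01,0],[0,0,0,0.185,-0.18,0.015,0],[0,0,0,0.21,-0.204,0.02,0],[0,0,0,0.235,-0.228,0.022,0],[0,0,0,0.25,-0.243,0.022,0],[0,0,0,0.256,-0.249,0.022,0],[0,0,0,0.256,-0.249,0.022,0],[0,0,0,0.256,-0.249,0.022,0],[0,0,0,0.256,-0.249,0.022,0],[0,0,0,0.256,-0.249,0.022,0]]]}}

```text
time: 15.88
ee_pos: [0.4756, 0.3718, 0.1886]
eef_rot: [0.883, 0.469, 0.0, 0.0]
ft_force: [0.7, 0.4, -1.3]
width: 0.0095
grip_force: 50.0
```

Run:
```python
from h import *
s=readout.read_state();M=R.from_quat(s["eef_rot"]).as_matrix();print(s["time"],s["ee_pos"],M.round(3).tolist(),s["joint_vel"].round(3),s["grip_force"])
print("center",s["ee_pos"]+M@[0,.073,.0285])
a=cam("top");b=cam("side")
cv2.imwrite("pics/f.png",np.hstack([cv2.resize(i["img"][60:340,x:x+270,::-1],None,fx=1.45,fy=1.45) for i,x in((a,70),(b,130))]))
```

```text
15.875 [0.47555836 0.37181831 0.18864306] [[0.56, 0.829, 0.0], [0.829, -0.56, -0.0], [-0.0, 0.0, -1.0]] [-0.004  0.001 -0.002 -0.001 -0.    -0.002 -0.002] 50.00285591930151
center [0.53607042 0.33096462 0.16017348]
```

View pics/f.png

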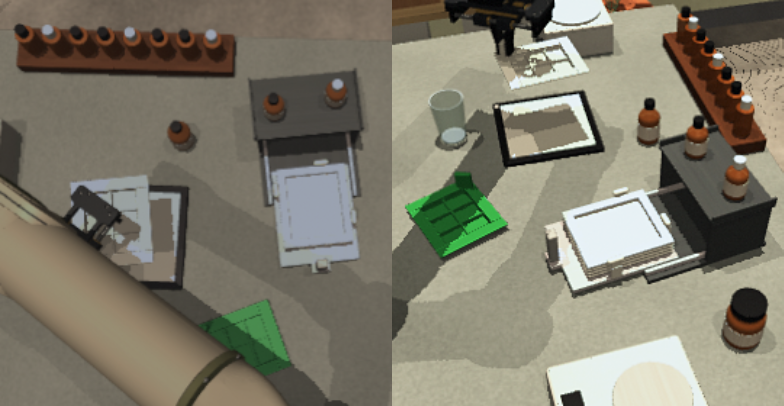

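The tray is held level and still about 15 cm over the pad. The sled is out and the bottles and glassware are untouched, so I'm handing in.

```bash
python3 -c "
from bench import r
print(r.close_job())"
```

```text
the job is handed in; nothing more can be done
None
```

I pulled the sled out to about 119 mm, peeled the top tray off tab corner first at about 0.2 rad, and handed the job in at about 16 s with the tray held level 15 cm above the pad's middle; the bottles and glassware looked undisturbed, and the interface gave no verdict.

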